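Roll the bead dowel onto the red marking line

ROBOT

A 7-joint arm with a two-finger parallel gripper is mounted at the origin on the work surface. World frame = base frame: x ahead of the robot, y to its left, z up, the work surface at z = 0. Lengths are in m, angles in rad, forces in N, time in s.
With the tool pointing down it reaches from about 0.425 to 0.825 m from the base axis. Payload 3.6 kg.
Tool frame: the origin (TCP) lies midway between the tips of the shut fingers; the grasp point (between the pads) lies hold_point_z behind it (hold_point_z is the distance from the TCP to the grasp point, in m); y points along the fingers, x is the direction in which the jaws open and shut, and the axes are right-handed (so a half turn about y gives the same grasp; the last joint's range is limited). The gripper opens to 93 mm and grips with 3 to 60 N. Pads are 15 mm wide; open, the fingers measure 128 mm over their backs; the gripper's body (75 mm by 188 mm) begins 65 mm behind the grasp point.
Start: joints at [1.214, 0.615, -0.013, 1.423, 0.008, 1.103, -0.04], TCP at [0.211, -0.615, 0.219] pointing down, gripper open.
Joint ranges: [-3.12, 3.12], [-0.3, 2.06], [-1.34, 1.32], [0.26, 2.42], [-1.36, 4.5], [0.01, 1.98], [-2.84, 2.84]. Speed limits (rad/s): [2.79, 2.79, 3.14, 3.14, 3.14, 3.14, 3.14].

INTERFACE

Orientations are given as [roll, pitch, yaw] about the fixed x, y, z axes, in that order (R = Rz(yaw) Ry(pitch) Rx(roll)).
In Python, from station import * gives the robot as it stands.
- The arm moves only by the shell command python3 -m pendant 'ROWS'. ROWS is JSON, a list of rows, each a list of 3 entries, a list of its own where there are three numbers: the turn, a rotation vector about the tool's x, y, z in rad, then the shift along the tool's x, y, z in m, then the opening, from -1 (shut) to 1 (fully open), so that 0 is half open. A call has 1 to 20 rows; each row shifts and turns the commanded pose from where the row before left it, along the tool's axes as they then stand; what a row does not reach is not made up. A row lasts 1/10 s, in which the tool goes at most 50 mm and 8.59 degrees, less where a joint would pass 70% of its speed; a pose out of reach is approached as far as the arm can. A call is refused whole if a number of a shift passes 0.05 or a number of a turn 0.15, either way. A call with a gripper value outside its range is refused whole. The fingers move at their own pace and stop on an object; the grip force is fixed at half the most. Time passes only in rows, so rows that do not move let the fingers close. It gives the time, the measured TCP pose, the force and the opening at its end, in the units of the state.
- state(): the state, without advancing time (a new reading comes with each control period).
- capture(name): name is "scene" or "top"; returns a dict with "color" (384x512x3 uint8, blue, green, red), "mtx" (3x3 intrinsics, pixels), "R" (3x3) and "t" (3): a world point X has camera coordinates R X + t. Camera axes: x right, y down, z forward; pixel columns grow to the right and rows downward; lengths in m; the calibration is good to about 2 mm. A picture is of the moment at which its call begins. There is no depth.
- finish_job(): hands the job in, once; it reports no verdict.
Trained networks look in the newest picture that a camera, given by its name, has taken for a name from the list of things; names that differ only in an ending like _2 or _b are one class to them, and where a whole thing is asked for, a point or a joint stands for the part that bears it (a point fixed in the world has none). Each returns a list of dicts, best first, with "conf" (0 to 1); they miss things now and then, are a little off and sometimes report something else, mostly with a low value. They report only what shows in the picture. A call takes as long as a camera call. They do not tell look-alikes from the thing itself.
- spot_in(thing, camera): "rect" ([left, top, right, bottom] in pixels, round what is visible of it).
The state is a dict: "t": time; "joints": joint angles; "joint_velocities": joint speeds; "joint_torque": joint torques, N m; "tcp_pos": TCP position; "ee_rot": TCP orientation; "contact_force": force on the tool from outside, world axes, zero at the start; "moment": the same for the moment, N m; "finger_gap": finger opening in m.
Only numpy, scipy, OpenCV 4.12 (cv2) and the standard library are available. Lean on these libraries where they do the work, as an engineer would, in place of code of your own. Each camera call takes 0.05 s, during which the arm holds its last target. There are 200 camera calls.

TASK

On the brown mat, roll the round wooden dowel sideways onto the red line by pushing its upper side with the fingertips, and leave it lying at rest along the line, so that the line comes out from under the middle of both of its ends, ready to be marked off into beads. Roll it over rather than dragging it, never pick it up, and leave the other things where they are.

Things in the scene. Friction and masses are not known exactly. Their poses are not given: they have to be found in the camera images.
- dowel: Round light-wood dowel, diameter 40 mm, length 150 mm, about 0.13 kg, lying loose on the mat between the two lines, within 4 degrees of their direction. Origin at its middle on its axis, 24 mm above the table (its highest point: 44 mm); x runs along it; z starts upward, through a thin dark stripe along its top, and turns as it rolls. When let go after a slow push it stops almost at once.
- dowel_center (a point): The same middle point. How the dowel behaves: fingertips laid lightly on its top and moved sideways roll it under them by half of their own travel, so several short strokes are needed. Fingers standing behind it at mid height grip its surface: it may bind there and press back hard instead of rolling.
- dowel_end_a (a point): Centre of the dowel's +x end face (on its axis, 75 mm from its middle)
- dowel_end_b (a point): Centre of the dowel's -x end face (on its axis, 75 mm from its middle)
- mat: Brown mat fixed to the table, 300 mm (its x) by 400 mm (its y), 4 mm thick; origin under its centre at table height, x roughly away from the robot. The lines run along its x.
- red_line: The red line painted on the mat, 230 mm long (its x) and 7 mm wide (its y), flat, nothing on it; origin at its middle on the mat's upper face (4 mm above the table). It lies about 85 to 105 mm to one side of the mat's middle, left or right.
- blue_line: The blue line of the same size, parallel to the red one, on the mat's other side; a square stick already lies on it.
- stick: Bystander: the loose square stick, 140 by 20 by 20 mm, brown with dark pencil rings, lying along the blue line. Origin under its centre on the mat.
- paint_pot: Bystander: small paint pot with green cap, diameter 32 mm, 36 mm high, standing on the mat beyond the dowel's far end. Origin under its centre.
- mug: Bystander: white mug, diameter 80 mm, 95 mm high, on the table to the left. Origin under its centre.
- bead_bowl: Bystander: yellow bowl, diameter 150 mm, 55 mm high, on the table to the right. Origin under its centre.
- glasses_case: Bystander: dark brown glasses case, 150 by 56 mm, 54 mm high, on the table to the left. Origin under its centre.
- glue: Bystander: white glue bottle with orange cap, diameter 48 mm, 120 mm high, on the table to the right. Origin under its centre.
- tin: Bystander: red and white tin, diameter 74 mm, 90 mm high, on the table to the right. Origin under its centre.
Things that resemble listed ones, but are neither listed nor needed, are in the scene too. What is shaped like the dowel but blue, purple or turquoise is not meant.

How it is judged:
On the way:
1. the dowel is rolled, not dragged: on its way it turns at least a third of a turn, its dark stripe going from the top to the underside (angle between dowel's own z axis and vertical above 2.1 rad).
At the end, for the whole second after the job is handed in: The dowel lies at rest on the mat along the red line: both ends of its axis within 10 mm of the line's middle, sideways, its middle within 35 mm of the line's middle, lengthwise (so that the line shows at both ends). Every bystander is within 15 mm of where it stood (y of dowel_end_a in the frame of red_line between -0.01 and 0.01 m and y of dowel_end_b in the frame of red_line between -0.01 and 0.01 m and x of dowel in the frame of red_line between -0.035 and 0.035 m and z of dowel in the frame of red_line below 0.025 m and linear speed of dowel below 0.01 m/s and distance of each of stick, paint_pot, mug, bead_bowl, glasses_case, glue, tin from where it was at the start of the episode below 0.015 m); the robot touches nothing.
It fails at once if the dowel is lifted more than 10 mm off the mat (height (world z) of any of dowel_end_a, dowel_end_b above 0.034 m).
It fails at once if a bystander is moved by more than 15 mm (distance of any of stick, paint_pot, mug, bead_bowl, glasses_case, glue, tin from where it was at the start of the episode above 0.015 m).
It also fails if it takes over 64 s, if anything falls off the work surface, if the arm or the gripper's body presses on something with over 40 N, if the wrist force passes 120 N, or if a joint passes its speed limit or range.

## Working session

There is one attempt and no reset: what is moved stays moved. The work goes in short steps, Python scripts to look and compute and a shell command to move; the robot and the scene stay as the last step left them, time stands still between calls to the robot, and variables do not carry over. Pictures are saved under pics/ and viewed, about 8 in all and at most 12, crops included, and the job is handed in when it is done.

```bash
mkdir -p pics; python3 - <<'E'
from station import *
import cv2
for c in("top","scene"):
    d=capture(c);cv2.imwrite(f"pics/{c}0.png",d["color"])
    for n in("dowel","red_line","blue_line","stick","paint_pot"):
        print(c,n,[([round(v) for v in r["rect"]],round(r["conf"],2)) for r in spot_in(n,c)[:4]])
    print(d["mtx"],d["R"],d["t"])
s=state();print(s["t"],s["tcp_pos"],s["ee_rot"],s["finger_gap"])
E
```

```text
top dowel [([125, 270, 176, 322], 0.69), ([215, 148, 237, 206], 0.63), ([310, 61, 344, 109], 0.62), ([345, 285, 402, 311], 0.6)]
top red_line [([256, 160, 260, 204], 0.69)]
top blue_line [([190, 147, 202, 224], 0.38)]
top stick [([188, 158, 201, 206], 0.96)]
top paint_pot [([214, 130, 224, 144], 0.49)]
[[400.42245812   0.         254.68742682]
 [  0.         400.42245812 190.38066166]
 [  0.           0.           1.        ]] [[-0.0185953  -0.99982658  0.00101008]
 [-0.99246835  0.01833609 -0.12112124]
 [ 0.12108172 -0.00325476 -0.99263721]] [-0.01245117  0.51137241  1.08389075]
scene dowel [([246, 106, 261, 144], 0.91), ([262, 178, 307, 215], 0.84), ([88, 192, 133, 232], 0.83), ([273, 283, 300, 351], 0.74)]
scene red_line [([270, 219, 274, 222], 0.64)]
scene blue_line [([268, 168, 327, 193], 0.62)]
scene stick [([280, 167, 325, 190], 0.54)]
scene paint_pot [([312, 204, 326, 220], 0.69)]
[[404.44116937   0.         255.07011899]
 [  0.         404.44116937 194.18292489]
 [  0.           0.           1.        ]] [[ 0.72862722  0.68490502 -0.00273639]
 [ 0.49652991 -0.53097031 -0.68667938]
 [-0.4717631   0.49897459 -0.72695525]] [-0.35341171 -0.22533183  1.49145427]
0.6 [ 0.21053675 -0.61491327  0.21866721] [-1.57071678e+00  4.47446640e-05 -1.24093324e+00] 0.09287571474804772
```

View pics/top0.png

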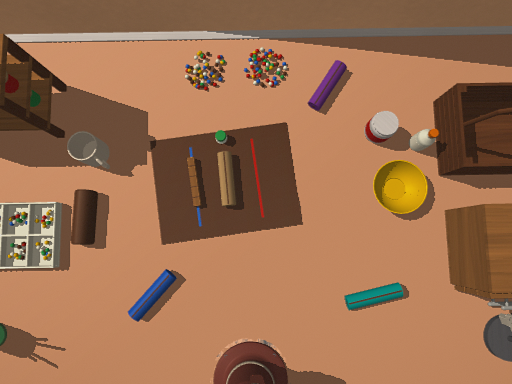

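View pics/scene0.png

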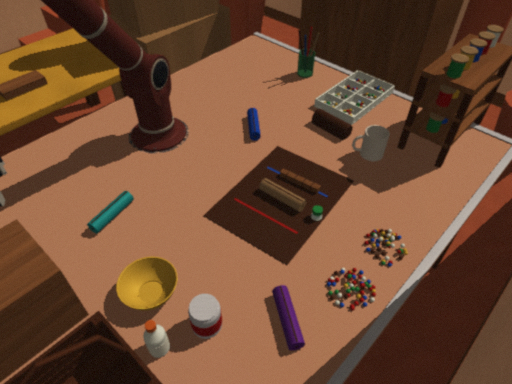

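The dowel candidates in the top view are wood (226,178), blue (152,295), purple (327,85) and turquoise (375,296). The wooden one fits: it is light wood, on the mat and between the lines. The red line runs from (252,138) to (263,217), to the right of it. Next I'll confirm this in a crop and measure.

```bash
cat > h.py <<'E'
from station import *
import cv2, numpy as np
from scipy.optimize import minimize
def ray(d,px,z):
    C=-d["R"].T@d["t"]; v=d["R"].T@np.linalg.inv(d["mtx"])@np.r_[px,1.]
    return (C+v*(z-C[2])/v[2])[:2]
def proj(d,P):
    q=(d["R"]@np.asarray(P).T).T+d["t"]; q=q@d["mtx"].T; return q[:,:2]/q[:,2:]
def redline(d):
    b,g,r=[d["color"][...,i].astype(int) for i in range(3)]
    m=(r>95)&(g<0.45*r)&(b<0.45*r); m[:125]=0;m[225:]=0;m[:,:235]=0;m[:,275:]=0
    n,l,s,_=cv2.connectedComponentsWithStats(m.astype(np.uint8),connectivity=8)
    m=l==1+np.argmax(s[1:,4]); ys,xs=np.nonzero(m)
    P=np.array([ray(d,(x,y),.004) for x,y in zip(xs,ys)])
    c,sz,_=cv2.minAreaRect(P.astype(np.float32)*1000)
    u=np.linalg.svd(P-P.mean(0))[2][0]; u*=np.sign(u[0])
    t=(P-P.mean(0))@u; c=P.mean(0)+u*(t.max()+t.min())/2
    return c,np.arctan2(u[1],u[0]),np.ptp(t)
def sil(d,p,sc=8):
    x,y,a=p; u=np.array([np.cos(a),np.sin(a),0]);n=np.array([-u[1],u[0],0])
    th=np.linspace(0,6.283,40)
    P=[np.array([x,y,.024])+s*.075*u+.02*(np.cos(t)*n+np.sin(t)*np.array([0,0,1])) for s in(-1,1) for t in th]
    return cv2.convexHull(proj(d,P).astype(np.float32))
def dmask(d,box):
    c=cv2.cvtColor(d["color"],cv2.COLOR_BGR2LAB).astype(int); b,g,r=[d["color"][...,i].astype(int) for i in range(3)]
    m=((g>0.60*r)&(r>70)&(r>=g)).astype(np.uint8); k=np.zeros_like(m); x0,y0,x1,y1=box;k[y0:y1,x0:x1]=1
    m=cv2.morphologyEx(m*k,cv2.MORPH_CLOSE,np.ones((3,3)))
    n,l,s,_=cv2.connectedComponentsWithStats(m); return (l==1+np.argmax(s[1:,4])).astype(np.uint8)
def fit(d,m,p0):
    M=cv2.resize(m*255,None,fx=4,fy=4,interpolation=cv2.INTER_LINEAR)>127
    def f(p):
        h=sil(d,(p[0],p[1],p[2]))*4+1.5; k=np.zeros(M.shape,np.uint8); cv2.fillConvexPoly(k,np.round(h*16).astype(np.int32),1,shift=4)
        return 1-(M&(k>0)).sum()/(M|(k>0)).sum()
    r=minimize(f,p0,method="Nelder-Mead",options=dict(initial_simplex=[p0,np.add(p0,[.01,0,0]),np.add(p0,[0,.01,0]),np.add(p0,[0,0,.05])],xatol=1e-4,fatol=1e-4))
    return r.x,r.fun
E
python3 - <<'E'
from h import *
d=capture("top"); c,a,L=redline(d);print("line",c,a,L)
m=dmask(d,(205,140,245,215)); p0=[*ray(d,(226.5,179),.024),a]
p,e=fit(d,m,p0);print("dowel",p,e,m.sum())
u=np.array([np.cos(a),np.sin(a)]);n=np.array([-u[1],u[0]]);print("rel line x,y",(p[:2]-c)@u,(p[:2]-c)@n,p[2]-a)
print("pot",ray(d,(221,137),.036))
im=cv2.resize(d["color"][115:250,145:310],None,fx=4,fy=4,interpolation=cv2.INTER_CUBIC)
def o(q):return np.int32((np.array(q)-[145,115]+.5)*4)
cv2.polylines(im,[o(sil(d,p))],True,(0,255,0),1)
e=[[*(c+s*u*.115),.004] for s in(-1,1)];cv2.polylines(im,[o(proj(d,e))],False,(255,255,0),1)
cv2.imwrite("pics/c1.png",im)
d=capture("scene")
im=cv2.resize(d["color"][140:260,200:360],None,fx=4,fy=4)
def o(q):return np.int32((np.array(q)-[200,140]+.5)*4)
cv2.polylines(im,[o(sil(d,p))],True,(0,255,0),1);cv2.polylines(im,[o(proj(d,e))],False,(255,255,0),1)
cv2.imwrite("pics/c2.png",im)
E
```

```text
line [ 0.55263832 -0.02803869] 0.12428237668609492 0.2313937577520576
dowel [0.54298847 0.09109086 0.01083473] 0.6749323945099239 2450
rel line x,y 0.0051921895120827614 0.11940690725309529 -0.11344764964134658
pot [0.66371107 0.07017823]
```

View pics/c1.png

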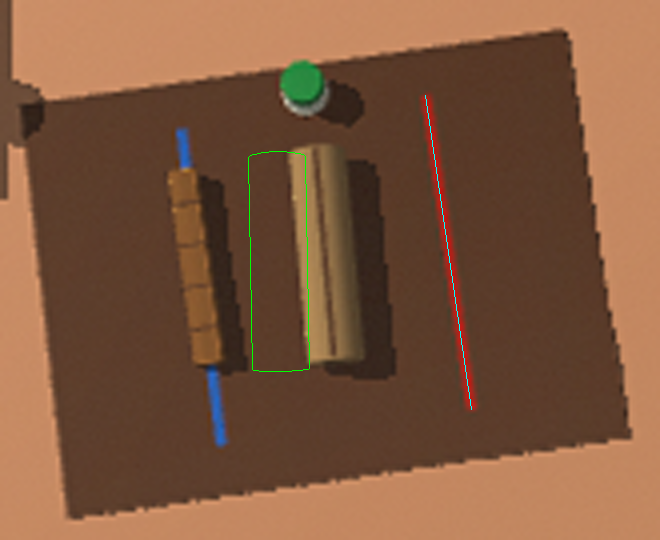

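View pics/c2.png

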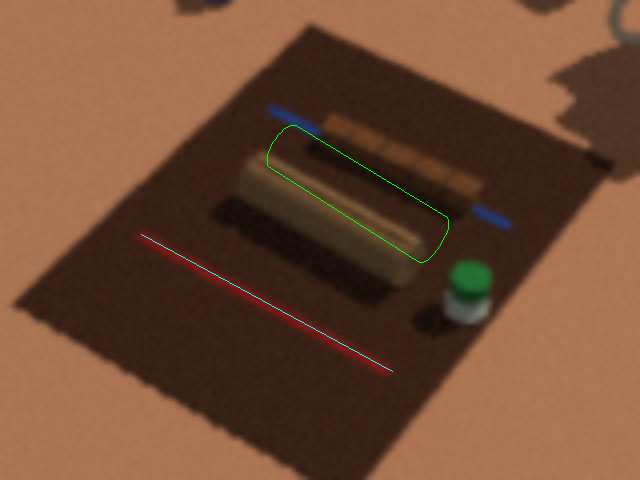

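The crop confirms the wooden dowel with a dark stripe on top, between the lines. The red line fit sits on the line, but the dowel mask failed, so I'll fix its threshold.

```bash
python3 - <<'E'
from h import *
d=capture("top")
for r in (165,180,195): print(r,[d["color"][r,x].tolist() for x in range(208,246,2)])
E
```

```text
165 [[41, 58, 90], [40, 57, 91], [41, 59, 89], [42, 59, 90], [41, 58, 90], [65, 100, 136], [86, 138, 179], [82, 129, 167], [55, 82, 114], [69, 110, 141], [61, 91, 119], [47, 70, 88], [37, 52, 69], [25, 35, 52], [27, 36, 54], [24, 33, 52], [40, 56, 87], [41, 58, 90], [40, 57, 88]]
180 [[41, 58, 90], [42, 60, 90], [42, 60, 90], [42, 60, 91], [40, 59, 90], [39, 57, 86], [83, 130, 169], [86, 134, 174], [80, 128, 163], [42, 61, 91], [69, 108, 139], [54, 84, 108], [45, 68, 84], [32, 43, 58], [27, 37, 52], [29, 37, 53], [30, 38, 53], [41, 59, 92], [40, 58, 90]]
195 [[40, 60, 91], [40, 59, 91], [39, 58, 89], [40, 58, 89], [41, 59, 90], [41, 59, 91], [37, 50, 75], [89, 140, 180], [83, 130, 168], [77, 123, 157], [54, 81, 113], [66, 101, 130], [51, 77, 98], [45, 66, 83], [32, 40, 56], [30, 38, 55], [33, 41, 55], [27, 35, 52], [42, 61, 92]]
```

```bash
sed -i 's/m=((g>0.60.*/m=(((g>0.72*r)\&(g>58)\&(r>=g))|(g>75)).astype(np.uint8); k=np.zeros_like(m); x0,y0,x1,y1=box;k[y0:y1,x0:x1]=1/; s/MORPH_CLOSE,np.ones((3,3))/MORPH_CLOSE,np.ones((5,5))/' h.py
cat >> h.py <<'E'
def measure(box,p0=None,name=None):
    d=capture("top"); c,a=np.array([.55264,-.02804]),.12428
    m=dmask(d,box); ys,xs=np.nonzero(m)
    if p0 is None: p0=[*ray(d,(xs.mean(),ys.mean()),.03),a]
    p,e=fit(d,m,p0)
    u=np.array([np.cos(a),np.sin(a)]);n=np.array([-u[1],u[0]])
    print("dowel",p.round(4),"iou err",round(e,3),"rel line x,y,yaw",((p[:2]-c)@u).round(4),((p[:2]-c)@n).round(4),(p[2]-a).round(4))
    if name:
        x0,y0,x1,y1=145,115,310,250
        im=cv2.resize(d["color"][y0:y1,x0:x1],None,fx=4,fy=4,interpolation=cv2.INTER_CUBIC)
        cv2.polylines(im,[np.int32((sil(d,p)-[x0,y0]+.5)*4)],True,(0,255,0),1); cv2.imwrite(f"pics/{name}.png",im)
    return p
E
python3 - <<'E'
from h import *
p=measure((205,140,250,215),name="c3")
a=.12428;s=state();t=s["tcp_pos"];yaw=s["ee_rot"]
from scipy.spatial.transform import Rotation as R
print(R.from_euler("xyz",yaw).as_matrix().round(4),"pot",ray(capture("top"),(221,135),.036))
E
```

```text
dowel [0.5482 0.0584 0.0779] iou err 0.046 rel line x,y,yaw 0.0063 0.0864 -0.0464
[[ 0.3239  0.      0.9461]
 [-0.9461  0.      0.3239]
 [-0.     -1.      0.    ]] pot [0.66948591 0.07012967]
```

View pics/c3.png

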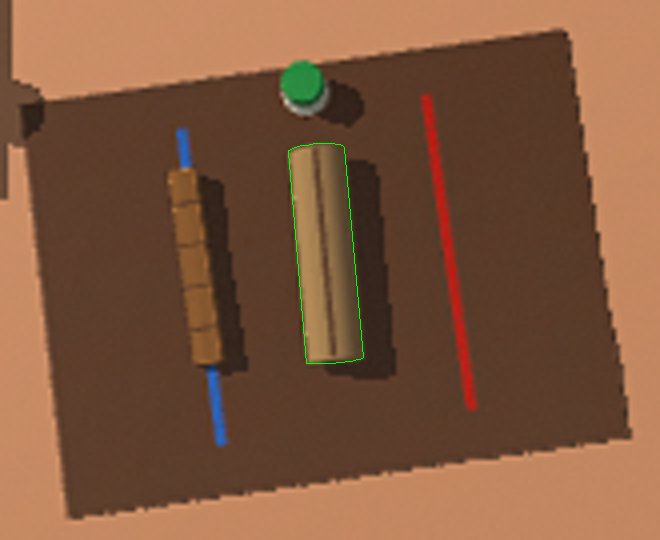

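The outline fits. The dowel sits 86 mm to the left of the red line, 6 mm off lengthwise and 2.7° off in yaw. The plan is to keep the fingers open along the dowel and roll it with flat strokes on its top. First I swing over by orbiting the base.

```bash
python3 -m pendant '[[[0,-0.077,0],[-0.006,0,0.05],1],[[0,-0.077,0],[-0.006,0,0.05],1],[[0,-0.077,0],[-0.006,0,0.05],1],[[0,-0.077,0],[-0.006,0,0.05],1],[[0,-0.077,0],[-0.006,0,0.05],1],[[0,-0.077,0],[-0.006,0,0.05],1],[[0,-0.077,0],[-0.006,0,0.05],1],[[0,-0.077,0],[-0.006,0,0.05],1],[[0,-0.077,0],[-0.006,0,0.05],1],[[0,-0.077,0],[-0.006,0,0.05],1],[[0,-0.077,0],[-0.006,0,0.05],1],[[0,-0.077,0],[-0.006,0,0.05],1],[[0,-0.077,0],[-0.006,0,0.05],1],[[0,-0.077,0],[-0.006,0,0.05],1],[[0,0,0],[0,0,0],1],[[0,0,0],[0,0,0],1]]'
cat >> h.py <<'E'
from scipy.spatial.transform import Rotation as Ro
def go(p,lat=0,z=.1):
    "tool move to stand at lateral offset lat (left +) of dowel p, height z, in tool axes"
    s=state();M=Ro.from_euler("xyz",s["ee_rot"]).as_matrix()
    n=np.array([-np.sin(p[2]),np.cos(p[2])])
    T=np.r_[np.array(p[:2])+lat*n,z]; yaw=np.arctan2(M[1,0],M[0,0])
    print("t",s["t"],"tcp",np.round(s["tcp_pos"],4),"yaw",yaw.round(4),"turn_y",(yaw-p[2]).round(4),
      "shift before turn",(M.T@(T-s["tcp_pos"])).round(4),"after turn",(Ro.from_euler("z",p[2]-yaw).as_matrix()@M).T@(T-s["tcp_pos"]),"F",np.round(s["contact_force"],2))
E
python3 -c "
from h import *
go([.5482,.0584,.0779],.006,.07)"
```

```text
t: 2.45
tcp_pos: [0.5987, -0.0708, 0.2188]
ee_rot: [-1.571, -0.0, -0.159]
contact_force: [-0.1, -1.0, 0.2]
finger_gap: 0.0932
t 2.45 tcp [ 0.5987 -0.0708  0.2188] yaw -0.1595 turn_y -0.2374 shift before turn [-0.0718  0.1489  0.1254] after turn [-0.0403156   0.14886682  0.13874687] F [-0.06 -1.02  0.16]
```

```bash
python3 -m pendant '[[[0,-0.079,0],[0,0,0],1],[[0,-0.079,0],[0,0,0],1],[[0,-0.079,0],[0,0,0],1],[[0,0,0],[-0.008,0.01,0.028],1],[[0,0,0],[-0.008,0.03,0.028],1],[[0,0,0],[-0.008,0.03,0.028],1],[[0,0,0],[-0.008,0.04,0.028],1],[[0,0,0],[-0.008,0.039,0.027],1],[[0,0,0],[0,0,0],1],[[0,0,0],[0,0,0],1]]'
python3 -c "
from h import *
go([.5482,.0584,.0779],.006,.0435)"
```

```text
t: 3.45
tcp_pos: [0.5485, 0.0612, 0.0692]
ee_rot: [-1.572, 0.001, 0.072]
contact_force: [0.5, -0.0, 0.5]
finger_gap: 0.0934
t 3.45 tcp [0.5485 0.0612 0.0692] yaw 0.0724 turn_y -0.0055 shift before turn [-0.0005  0.0257  0.0032] after turn [-0.00045844  0.02572286  0.0032482 ] F [ 0.51 -0.    0.52]
```

```bash
python3 -m pendant '[[[0,0,0],[0,0.012,0.003],1],[[0,0,0],[0,0.008,0],1],[[0,0,0],[0,0.003,0],1],[[0,0,0],[0,0.001,0],1],[[0,0,0],[0,0.001,0],1],[[0,0,0],[0,0,0],1]]'
python3 -m pendant '[[[0,0,0],[0,0.001,0],1],[[0,0,0],[0,0,0],1]]'
```

```text
t: 4.05
tcp_pos: [0.5483, 0.0659, 0.0449]
ee_rot: [-1.571, -0.0, 0.074]
contact_force: [-0.0, 0.3, 0.4]
finger_gap: 0.0932
t: 4.25
tcp_pos: [0.5484, 0.0661, 0.0443]
ee_rot: [-1.571, -0.001, 0.074]
contact_force: [-0.9, -0.6, 2.3]
finger_gap: 0.093
```

```bash
python3 -m pendant '[[[0,0,0],[0,0.001,0],1],[[0,0,0],[0,0,-0.002],1],[[0,0,0],[0,0,-0.003],1],[[0,0,0],[0,0,-0.003],1],[[0,0,0],[0,0,-0.003],1],[[0,0,0],[0,0,-0.003],1],[[0,0,0],[0,0,-0.003],1],[[0,0,0],[0,0,-0.003],1],[[0,0,0],[0,0,0],1]]'
python3 -c "
from h import *
go(measure((205,140,262,215)),.006,.06)"
```

```text
t: 5.15
tcp_pos: [0.5501, 0.0458, 0.0442]
ee_rot: [-1.571, -0.001, 0.074]
contact_force: [-1.9, -1.6, 9.4]
finger_gap: 0.0931
dowel [ 0.5067  0.0262 -0.9566] iou err 0.645 rel line x,y,yaw -0.0389 0.0596 -1.0808
t 5.2 tcp [0.5501 0.046  0.0442] yaw 0.0738 turn_y 1.0304 shift before turn [-0.0396 -0.0159 -0.0134] after turn [-0.00883441 -0.01582114 -0.04084799] F [-2.32 -0.58  9.69]
```

```bash
python3 -m pendant '[[[0,0,0],[0,0,-0.003],1],[[0,0,0],[0,0,-0.003],1],[[0,0,0],[0,0,-0.003],1],[[0,0,0],[0,0,0],1],[[0,0,0],[0,-0.005,0],1],[[0,0,0],[0,-0.02,0],1],[[0,0,0],[0,-0.02,0.02],1],[[0,0,0],[0,-0.02,0.04],1],[[0,0,0],[0,-0.02,0.04],1],[[0,0,0],[0,0,0],1],[[0,0,0],[0,0,0],1]]'
python3 - <<'E'
from h import *
d=capture("scene");cv2.imwrite("pics/s1.png",cv2.resize(d["color"][120:280,180:380],None,fx=3,fy=3))
go(measure((212,140,262,215),name="c4"),.006,.05)
E
```

```text
t: 6.3
tcp_pos: [0.5427, 0.1381, 0.1281]
ee_rot: [-1.57, -0.001, 0.077]
contact_force: [1.1, -1.1, -0.9]
finger_gap: 0.093
dowel [0.5495 0.0437 0.0715] iou err 0.177 rel line x,y,yaw 0.0057 0.0715 -0.0528
t 6.4 tcp [0.5425 0.1351 0.127 ] yaw 0.0725 turn_y 0.001 shift before turn [ 0.0004  0.0771 -0.0855] after turn [ 0.0005036   0.07713015 -0.08552266] F [ 0.58 -0.19 -0.45]
```

View pics/c4.png

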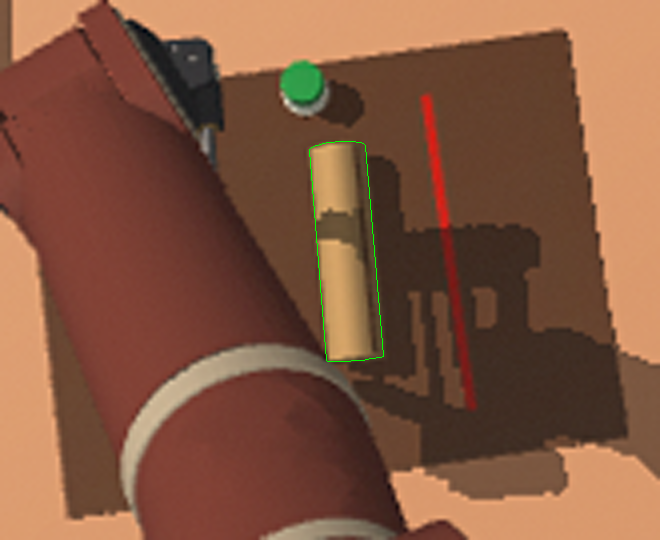

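The dowel rolled 15 mm for 29 mm of finger travel, as expected, and its stripe has turned to the right. From here I combine return and stroke, with a slight yaw during the stroke.

```bash
python3 -m pendant '[[[0,0,0],[0,0.01,-0.03],1],[[0,0,0],[0,0.02,-0.03],1],[[0,0,0],[0,0.025,-0.024],1],[[0,0,0],[0,0.015,0],1],[[0,0,0],[0,0.007,0],1],[[0,0,0],[0,0.003,0],1],[[0,0,0],[0,0.003,0],1],[[0,0,0],[0,0.001,0],1],[[0,0,0],[0,0,0],1]]'
```

```text
t: 7.3
tcp_pos: [0.5493, 0.0536, 0.0443]
ee_rot: [-1.571, -0.001, 0.075]
contact_force: [-0.2, -0.4, 0.4]
finger_gap: 0.0925
```

```bash
python3 -m pendant '[[[0,0,0],[0,0.001,-0.002],1],[[0,0,0],[0,0.001,0],1],[[0,-0.006,0],[0,0,-0.003],1],[[0,-0.006,0],[0,0,-0.003],1],[[0,-0.006,0],[0,0,-0.003],1],[[0,-0.006,0],[0,0,-0.003],1],[[0,-0.006,0],[0,0,-0.003],1],[[0,-0.006,0],[0,0,-0.003],1],[[0,-0.006,0],[0,0,-0.003],1],[[0,-0.006,0],[0,0,-0.003],1],[[0,-0.006,0],[0,0,-0.003],1],[[0,0,0],[0,0,0],1]]'
python3 -m pendant '[[[0,0,0],[0,-0.005,0],1],[[0,0,0],[0,-0.02,0],1],[[0,0,0],[0,-0.02,0.02],1],[[0,0,0],[0,-0.02,0.04],1],[[0,0,0],[0,-0.02,0.035],1],[[0,0,0],[0,0,0],1],[[0,0,0],[0,0,0],1]]'
python3 - <<'E'
from h import *
go(measure((222,140,280,215),name="c5"),.008,.043)
E
```

```text
t: 8.5
tcp_pos: [0.5524, 0.0237, 0.0441]
ee_rot: [-1.572, -0.002, 0.126]
contact_force: [-2.5, -0.2, 12.7]
finger_gap: 0.0932
t: 9.2
tcp_pos: [0.5398, 0.1193, 0.1273]
ee_rot: [-1.571, -0.001, 0.131]
contact_force: [-0.5, -0.9, 0.4]
finger_gap: 0.093
dowel [0.5501 0.0282 0.1031] iou err 0.178 rel line x,y,yaw 0.0045 0.0561 -0.0212
t 9.25 tcp [0.5396 0.1175 0.1265] yaw 0.128 turn_y 0.0249 shift before turn [-0.0008  0.0836 -0.0818] after turn [ 0.00127983  0.08362151 -0.08183677] F [ 0.08 -0.79 -0.58]
```

```bash
python3 -m pendant '[[[0,0,0],[0,0.01,-0.03],1],[[0,0,0],[0,0.02,-0.03],1],[[0,0,0],[0,0.025,-0.023],1],[[0,0,0],[0,0.015,0],1],[[0,0,0],[0,0.007,0],1],[[0,0,0],[0,0.003,0],1],[[0,0,0],[0,0.003,0],1],[[0,0,0],[0,0.002,0],1],[[0,0,0],[0,0,0],1]]'
```

```text
t: 10.15
tcp_pos: [0.5504, 0.0369, 0.044]
ee_rot: [-1.571, -0.001, 0.129]
contact_force: [-3.4, -0.4, 11.5]
finger_gap: 0.093
```

```bash
python3 -m pendant '[[[0,0,0],[0,0,-0.003],1],[[0,0,0],[0,0,-0.003],1],[[0,0,0],[0,0,-0.003],1],[[0,0,0],[0,0,-0.003],1],[[0,0,0],[0,0,-0.003],1],[[0,0,0],[0,0,-0.003],1],[[0,0,0],[0,0,-0.003],1],[[0,0,0],[0,0,-0.003],1],[[0,0,0],[0,0,-0.003],1],[[0,0,0],[0,0,-0.003],1],[[0,0,0],[0,0,0],1],[[0,0,0],[0,-0.004,0],1],[[0,0,0],[0,-0.006,0],1],[[0,0,0],[0,0,0.007],1],[[0,0,0],[0,0,0.007],1],[[0,0,0],[0,0.004,0],1],[[0,0,0],[0,0.003,0],1],[[0,0,0],[0,0.002,0],1],[[0,0,0],[0,0.001,0],1],[[0,0,0],[0,0,0],1]]'
```

```text
t: 12.15
tcp_pos: [0.5522, 0.0205, 0.0439]
ee_rot: [-1.572, 0.0, 0.129]
contact_force: [-5.1, 0.1, 19.1]
finger_gap: 0.0927
```

```bash
python3 -m pendant '[[[0,0,0],[0,-0.001,-0.003],1],[[0,0,0],[0,0,-0.003],1],[[0,0,0],[0,0,-0.003],1],[[0,0,0],[0,0,-0.003],1],[[0,0,0],[0,0,-0.003],1],[[0,0,0],[0,0,-0.003],1],[[0,0,0],[0,0,-0.003],1],[[0,0,0],[0,0,-0.003],1],[[0,0,0],[0,0,-0.003],1],[[0,0,0],[0,0,0],1],[[0,0,0],[0,-0.004,0],1],[[0,0,0],[0,-0.02,0],1],[[0,0,0],[0,-0.02,0.02],1],[[0,0,0],[0,-0.02,0.04],1],[[0,0,0],[0,-0.02,0.035],1],[[0,0,0],[0,0,0],1],[[0,0,0],[0,0,0],1]]'
python3 - <<'E'
from h import *
go(measure((225,140,300,215),name="c6"),.008,.043)
E
```

```text
t: 13.85
tcp_pos: [0.5437, 0.0883, 0.1267]
ee_rot: [-1.571, -0.0, 0.13]
contact_force: [0.2, -0.8, -0.5]
finger_gap: 0.093
dowel [ 0.5531 -0.0017  0.1111] iou err 0.371 rel line x,y,yaw 0.0037 0.0261 -0.0132
t 13.9 tcp [0.5434 0.0865 0.126 ] yaw 0.1275 turn_y 0.0164 shift before turn [-0.0013  0.0831 -0.0806] after turn [-1.49146609e-05  8.30927183e-02 -8.06461198e-02] F [-0.12 -1.04 -0.47]
```

View pics/c6.png

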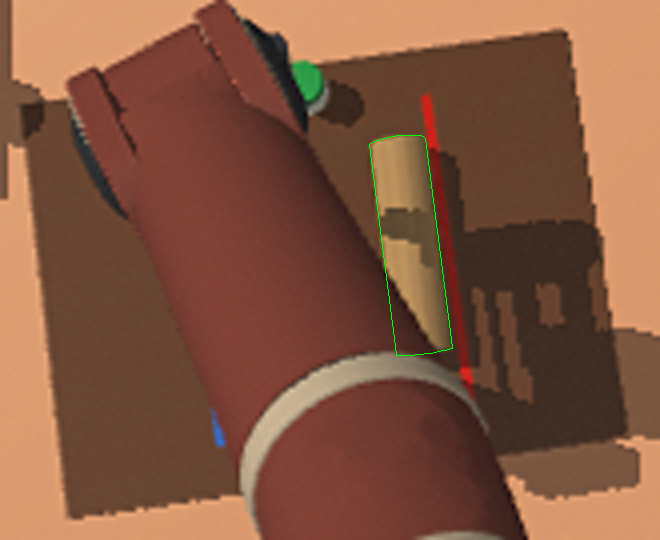

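```bash
python3 -m pendant '[[[0,0,0],[0,0.01,-0.03],1],[[0,0,0],[0,0.02,-0.03],1],[[0,0,0],[0,0.025,-0.023],1],[[0,0,0],[0,0.015,0],1],[[0,0,0],[0,0.007,0],1],[[0,0,0],[0,0.003,0],1],[[0,0,0],[0,0.002,0],1],[[0,0,0],[0,0.002,0],1],[[0,0,0],[0,0,0],1]]'
```

```text
t: 14.8
tcp_pos: [0.5545, 0.0058, 0.0442]
ee_rot: [-1.571, -0.001, 0.129]
contact_force: [-2.6, -0.3, 4.9]
finger_gap: 0.0927
```

```bash
python3 -m pendant '[[[0,0,0],[0,0.0007,-0.003],1],[[0,0,0],[0,0,-0.003],1],[[0,0,0],[0,0,-0.003],1],[[0,0,0],[0,0,-0.003],1],[[0,0,0],[0,0,-0.003],1],[[0,0,0],[0,0,-0.003],1],[[0,0,0],[0,0,-0.003],1],[[0,0,0],[0,0,-0.003],1],[[0,0,0],[0,0,-0.003],1],[[0,0,0],[0,0,0],1],[[0,0,0],[0,-0.004,0],1],[[0,0,0],[0,-0.006,0],1],[[0,0,0],[0,0,0.007],1],[[0,0,0],[0,0,0.006],1],[[0,0,0],[0,0.004,0],1],[[0,0,0],[0,0.003,0],1],[[0,0,0],[0,0.002,0],1],[[0,0,0],[0,0.0007,0],1],[[0,0,0],[0,0,0],1]]'
python3 -m pendant '[[[0,0,0],[0,0,-0.003],1],[[0,0,0],[0,0,-0.003],1],[[0,0,0],[0,0,-0.003],1],[[0,0,0],[0,0,-0.003],1],[[0,0,0],[0,0,-0.003],1],[[0,0,0],[0,0,-0.003],1],[[0,0,0],[0,0,-0.003],1],[[0,0,0],[0,0,-0.003],1],[[0,0,0],[0,0,0],1],[[0,0,0],[0,-0.004,0],1],[[0,0,0],[0,-0.02,0],1],[[0,0,0],[0,-0.02,0.02],1],[[0,0,0],[0,-0.02,0.04],1],[[0,0,0],[0,-0.02,0.05],1],[[0,0,0],[0,0,0.03],1],[[0,0,0],[0,0,0],1],[[0,0,0],[0,0,0],1]]'
python3 - <<'E'
from h import *
go(measure((235,140,300,215),name="c7"),.004,.043)
E
```

```text
t: 16.7
tcp_pos: [0.5559, -0.0085, 0.044]
ee_rot: [-1.572, 0.0, 0.128]
contact_force: [-4.4, -0.6, 14.7]
finger_gap: 0.0933
t: 18.4
tcp_pos: [0.5414, 0.1029, 0.1243]
ee_rot: [-1.572, 0.001, 0.129]
contact_force: [-0.1, -0.6, 0.6]
finger_gap: 0.093
dowel [ 0.5565 -0.0274  0.1026] iou err 0.056 rel line x,y,yaw 0.0039 0.0001 -0.0216
t 18.45 tcp [0.5415 0.1013 0.1241] yaw 0.1268 turn_y 0.0241 shift before turn [-0.0013  0.0813 -0.1255] after turn [ 0.00175353  0.0812782  -0.12548501] F [ 0.01 -0.78  0.03]
```

View pics/c7.png

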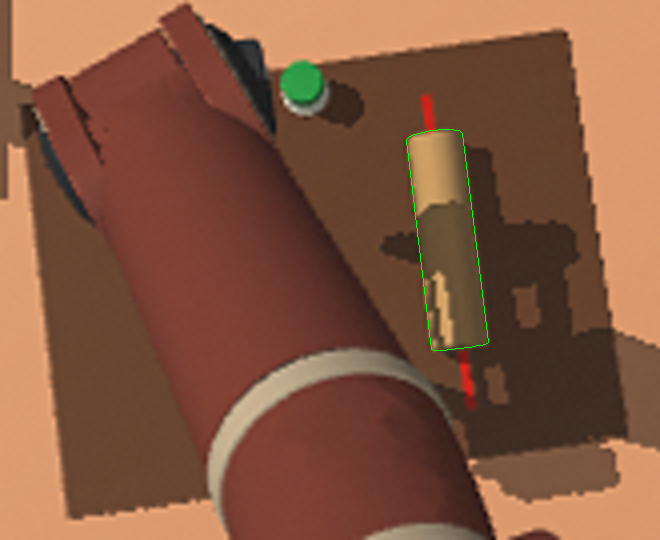

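The fit puts the dowel at 0.1 mm sideways with yaw -0.02 rad (ends about ±1.6 mm), and the line shows at both ends. I'll back off upward, re-check from both cameras, then hand in.

```bash
python3 -m pendant '[[[0,0,0],[0,-0.05,0],1],[[0,0,0],[0,-0.05,0],1],[[0,0,0],[0,0,0],1],[[0,0,0],[0,0,0],1],[[0,0,0],[0,0,0],1]]'
python3 - <<'E'
from h import *
p=measure((235,140,300,215))
for n in("stick","paint_pot"):print(n,[([round(v) for v in r["rect"]],round(r["conf"],2)) for r in spot_in(n,"top")[:2]])
d=capture("scene")
for n in("stick","paint_pot"):print(n,[([round(v) for v in r["rect"]],round(r["conf"],2)) for r in spot_in(n,"scene")[:2]])
im=cv2.resize(d["color"][140:260,200:360],None,fx=4,fy=4)
cv2.polylines(im,[np.int32((sil(d,p)-[200,140]+.5)*4)],True,(0,255,0),1);cv2.imwrite("pics/s2.png",im)
E
```

```text
t: 18.95
tcp_pos: [0.5409, 0.1008, 0.2231]
ee_rot: [-1.572, 0.004, 0.125]
contact_force: [0.5, -0.0, -0.9]
finger_gap: 0.0931
dowel [ 0.5565 -0.0271  0.1003] iou err 0.054 rel line x,y,yaw 0.0039 0.0004 -0.024
stick []
paint_pot [([215, 128, 225, 145], 0.71)]
stick [([278, 170, 321, 193], 0.78)]
paint_pot [([318, 116, 353, 139], 0.23)]
```

View pics/s2.png

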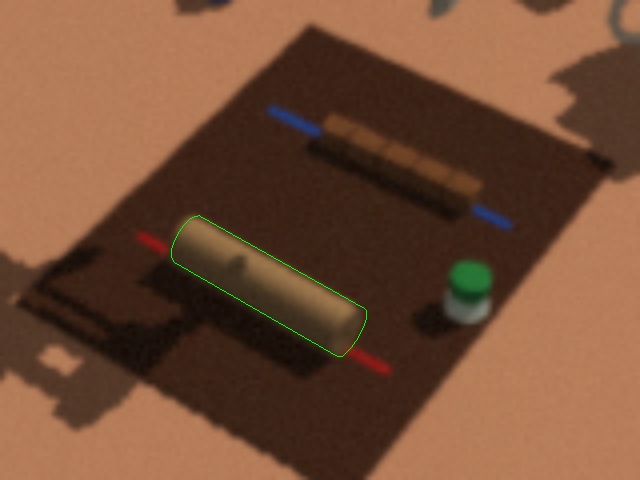

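The scene view agrees: the line comes out at both ends, at (150,243) and (370,362) in the crop. The stick and pot show at the same pixels as before.

```bash
python3 -c "
from station import *
print(finish_job())"
```

```text
the job is handed in; nothing more can be done
None
```

I rolled the dowel about 86 mm onto the red line in six light fingertip strokes on its top, then drew the arm back and handed the job in at about 19 s of the 64 s. `finish_job()` gives no verdict.

- **Position:** in the last top-view fit, its middle is 0.4 mm to the side of the line and 3.9 mm off lengthwise. Yaw is 0.024 rad off, so the ends are about 2 mm to either side (limit 10 mm). The scene camera agrees: the same outline fits and the line shows at both ends.
- **Rolling:** it moved half as far as the fingers, as a rolling dowel should, which over 86 mm is about 4.3 rad (2.1 needed). I saw the stripe leave the top, but did not measure the turn itself. The highest force I read was 19 N.
- **Bystanders:** the stick and paint pot look unmoved in the scene view. In the final checks the detector missed the stick in the top view, where the arm probably covered it. In the scene view it gave a low-confidence false hit for the pot (0.23). I did not measure the mug, bowl, case, glue and tin again; the arm swung over that side well above them, and no force reading suggested a collision.
- **Failed measurements:** my first dowel mask was wrong and I fixed it before moving. One fit, made while the arm hid the dowel, was useless and I ignored it.

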